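# Hang the ring gauge on the peg beside the loupe

### The job

Draw the brass ring gauge out of its wooden block and hang it by its eye on the steel peg, in front of the loupe that already hangs there. Then gently slide the pair back along the peg until the loupe is snug against the red bumper and the gauge is flush against the loupe, and let go. Leave the loupe hanging, never push hard on it, and leave the other things on the bench alone.

Things in the scene. Friction and masses are not known exactly. Their poses are not given: they have to be found in the camera images.
- stand: Fixed hook stand, grey base 200 x 90 x 12 mm; origin: centre of its underside, z up, x away from the robot within 0.5 rad. A level round steel peg, 8 mm thick, runs along x at y = 0, axis 165 mm up, from its free tip at x = -73 mm (turned up, end 16 mm above the axis) to a post at x = +82 mm, no higher than the peg. On it sits a red bumper, see peg.
- peg (a point): On the peg's axis straight above the stand's origin, 165 mm up; axes as the stand's: x along the peg, away from the tip. A red bumper disc, 32 mm across, rides on the peg before a clamped ring; the centre of its front face (stop_face) lies anywhere from x = +2 to +42 mm here, differs each time and is NOT reported: feel for it. It is sprung: yields 1 mm per 4 N, 6 mm at most.
- loupe: Blue hand magnifier, 0.08 kg, fragile: pushes on it must stay under 10 N. Hangs on the peg, free to slide, 10 mm thick along the peg, its centre at first 12 to 30 mm on the tip side of peg. Origin: bottom of the lens, mid-thickness; z up, x along the peg. 54 mm lens, above it an eye frame 46 mm wide; top 104 mm above the origin, 16 mm above the peg axis.
- loupe_eye (a point): Point in the loupe's eye that lies on the peg axis when it hangs, 88 mm above its origin.
- gauge: Flat upright brass plate, 0.13 to 0.25 kg, same from both sides. Origin: centre of its bottom edge; z up, x = 10 mm thickness, y = 50 mm width. Plate to 70 mm; eye 26 mm wide from 70 to 104 mm at mid-width (roof a shallow V that centres on the peg); top bar to 116; green grip 24 (y) x 12 (x) mm from 116 to 158 mm. Starts upright in the block's 26 mm deep slot.
- gauge_eye (a point): Point in the gauge's eye that lies on the peg axis when it hangs: 99.6 mm above its origin, on its mid-plane.
- gauge_grip (a point): Point to pinch on the green grip, across its 24 mm width: 144 mm above the gauge's origin.
- block: Fixed wooden block 83 x 90 x 34 mm, origin at the centre of its underside, with a slot 12.5 x 54 mm whose floor is 8 mm up, in which the gauge stands; the slot's length is along the block's y.
- jar: Bystander: amber jar, 54 mm across, 75 mm high, origin under its centre.
- tin: Bystander: aluminium tin, 60 mm across, 45 mm high, origin under its centre.
- mandrel: Bystander: steel ring mandrel, a cone on a 52 mm foot, 105 mm high, origin under its centre.
Mind the look-alikes: they are no part of the job. Of the things that look like the block, take the one that is nearest to the robot's base at the start.

How it is judged (in metres and radians):
On the way, in this order (a step that is already met when the one before it is completed fails the run):
1. the gauge is drawn out of its block (z of gauge in the frame of block above 0.04 m), for 0.1 s.
2. the gauge's eye is threaded on the peg, behind the upturned tip and in front of the loupe (x of gauge_eye in the frame of peg above -0.064 m and x of gauge_eye in the frame of loupe below -0.008 m and y of gauge_eye in the frame of peg between -0.012 and 0.012 m and z of gauge_eye in the frame of peg between -0.006 and 0.025 m), for 0.2 s.
At the end, for the whole second after the job is handed in: Both hang at rest on the peg, upright within 0.15 rad and resting on it within 5 mm; the loupe's back is within 2 mm of the red bumper's front face and the gauge's face within 3 mm of the loupe's; everything is released (x of loupe_eye in the frame of stop_face between -0.007 and -0.002 m and x of gauge_eye in the frame of loupe between -0.013 and -0.008 m and y of gauge_eye in the frame of peg between -0.006 and 0.006 m and z of gauge_eye in the frame of peg between -0.005 and 0.005 m and z of loupe_eye in the frame of peg between -0.005 and 0.005 m and angle between each of gauge, loupe's own z axis and vertical below 0.15 rad and linear speed of each of gauge, loupe below 0.02 m/s); the robot touches nothing.
It fails at once if the loupe is pushed with more than 10 N by the gauge, the fingers or against the stand (contact force between loupe and gauge above 10 N or contact force between loupe and the fingers above 10 N or contact force between loupe and stand above 10 N).
It fails at once if the loupe comes off its place on the peg (z of loupe_eye in the frame of peg above 0.02 m or z of loupe_eye in the frame of peg below -0.02 m).
It fails at once if the jar is disturbed (distance of jar from where it was at the start of the episode above 0.015 m).
It fails at once if the tin is disturbed (distance of tin from where it was at the start of the episode above 0.015 m).
It fails at once if the mandrel is disturbed (distance of mandrel from where it was at the start of the episode above 0.015 m).
It also fails if it takes over 54 s, if anything falls off the work surface, if the arm or the gripper's body presses on something with over 40 N, if the wrist force passes 120 N, or if a joint passes its speed limit or range.

### The arm

A 6-joint arm with a two-finger parallel gripper is mounted at the origin on the work surface. World frame = base frame: x ahead of the robot, y to its left, z up, the work surface at z = 0. Lengths are in mm, angles in degrees, forces in N, time in s.
With the tool pointing down it reaches from about 275 to 850 mm from the base axis. Payload 5.2 kg.
Tool frame: the origin (TCP) lies at the very end of the fingers, on their centre line; the grasp point (between the pads) lies 19 mm behind it (grip_depth is the distance from the TCP to the grasp point, in mm); z points along the fingers, y is the line along which they close (so a half turn about z gives the same grasp; the last joint's range is limited). The gripper opens to 85 mm and grips with 20 to 120 N. Pads are 22 mm wide; open, the fingers measure 114 mm over their backs; the gripper's body (76 mm by 85 mm) begins 54 mm behind the grasp point. The pads swing forward as they close: fully open they stand 13 mm farther back than shut.
Start: joints at [52.323, 14.817, 87.949, -0, 77.235, -11.62], TCP at [241.585, 494.107, 231.31] pointing down, gripper open.
Joint ranges: [-179.93, 179.93], [-52.35, 119.4], [10.71, 147.94], [-69.91, 249.91], [12.55, 155.21], [-178.61, 178.61]. Speed limits (degrees/s): [147.25, 147.25, 180, 180, 180, 180].

### API

Orientations are given as [roll, pitch, yaw] about the fixed x, y, z axes, in that order (R = Rz(yaw) Ry(pitch) Rx(roll)).
In Python, from plant import * gives the robot as it stands.
- The arm moves only by the shell command python3 -m jog 'ROWS' [FORCE]. ROWS is JSON, a list of rows, each a list of 7 numbers: the closure, from -1 (fully open) to 1 (shut), so that 0 is half open, then the shift along the tool's x, y, z in cm, then the turn, a rotation vector about the tool's x, y, z in degrees. In form: [[jaw, x, y, z, wx, wy, wz], ...]. A call has 1 to 20 rows; each row is the pose to reach, as a shift and turn from the pose commanded when the call began, along the tool's axes at that moment; what a row does not reach only later rows make up. A row lasts 1/12 s, in which the tool goes at most 41.7 mm and 7.16 degrees, less where a joint would pass 70% of its speed; a pose out of reach is approached as far as the arm can. A call with a gripper value outside its range is refused whole. The fingers move at their own pace and stop on an object; FORCE is the grip in N (left out, the last holds). Time passes only in rows, so rows that repeat a pose let the fingers close. It gives the time, the measured TCP pose, the force, the opening and the grip force at its end, in the units of the state.
- get_obs(): the state, without advancing time (a new reading comes with each control period).
- grab_frame(name): name is "scene" or "top"; returns the picture (384x512x3 uint8, red, green, blue); there is no depth.
- get_calibration(name): a dict with "fx", "fy", "cx", "cy" (pixels), "dist_coeffs" ([k1, k2, p1, p2, k3] as OpenCV has them; the pictures are not rectified), "R" (3x3) and "t" (3): a world point X has camera coordinates R X + t. Camera axes: x right, y down, z forward; pixel columns grow to the right and rows downward; lengths in mm; the calibration is good to about 2 mm. A picture is of the moment at which its call begins. get_calibration takes no time and is no camera call.
- finish_job(): hands the job in; it is judged then, once.
The state is a dict: "time_s": time; "q": joint angles; "qd": joint speeds; "joint_torque": joint torques, N m; "tcp_pos": TCP position; "orientation": TCP orientation; "force": force on the tool from outside, world axes, zero at the start; "ft_torque": the same for the moment, N m; "opening": opening from 0.0 (shut) to 1.0 (fully open); "finger_force": force on a finger pad.
Only numpy, scipy, OpenCV 4.12 (cv2) and the standard library are available. Lean on these libraries where they do the work, as an engineer would, in place of code of your own. Each camera call takes 0.05 s, during which the arm holds its last target. There are 200 camera calls.

## Working session

There is one attempt and no reset: what is moved stays moved. The work goes in short steps, Python scripts to look and compute and a shell command to move; the robot and the scene stay as the last step left them, time stands still between calls to the robot, and variables do not carry over. Pictures are saved under pics/ and viewed, at most 12 in all, crops included, and the job is handed in when it is done.

```bash
mkdir -p pics
cat > h.py <<'E'
from plant import *
import numpy as np, cv2
from scipy.spatial.transform import Rotation as Ro
def K(n):
    c=get_calibration(n); return np.array([[c['fx'],0,c['cx']],[0,c['fy'],c['cy']],[0,0,1]]),np.array(c['dist_coeffs'],float),np.array(c['R']),np.array(c['t']).ravel()
def ray(n,uv):
    k,d,R,t=K(n); p=cv2.undistortPoints(np.array([[uv]],float),k,d)[0,0]
    return -R.T@t, R.T@np.array([p[0],p[1],1])
def onz(n,uv,z):
    o,v=ray(n,uv); return o+v*(z-o[2])/v[2]
def tri(a,b):
    (o,v),(p,w)=ray('scene',a),ray('top',b)
    s=np.linalg.lstsq(np.c_[v,-w],p-o,rcond=None)[0]
    x,y=o+v*s[0],p+w*s[1]; return (x+y)/2,np.linalg.norm(x-y)
def proj(n,X):
    k,d,R,t=K(n); return cv2.projectPoints(np.array(X,float).reshape(-1,1,3),cv2.Rodrigues(R)[0],t,k,d)[0][:,0]
def save(n,f,crop=None,s=1):
    im=grab_frame(n)[:,:,::-1]
    cv2.imwrite('pics/raw_'+f,im)
    if crop: x,y,w,h=crop; im=im[y:y+h,x:x+w]
    cv2.imwrite('pics/'+f,cv2.resize(im,None,fx=s,fy=s,interpolation=cv2.INTER_CUBIC))
E
python3 -c "
from h import *
save('scene','s0.png',None,1.5);save('top','t0.png',None,1.5)
for n in('scene','top'): k,d,R,t=K(n);print(n,-R.T@t,R[2],k[0,0])
print(get_obs())"
```

```text
scene [1177.93004692 -255.50925884  931.29248844] [-0.51495091  0.27418033 -0.81218884] 349.3163187635802
top [ 501.28239488  -13.70537283 1254.33650716] [ 0.13763288  0.02867341 -0.99006819] 483.64478514773464
{'time_s': 0.1, 'q': array([ 5.23218184e+01,  1.48530491e+01,  8.80053608e+01,  2.00090041e-03,
        7.72353262e+01, -1.16198493e+01]), 'qd': array([-0.05945189, -0.03762871, -0.27454073, -0.02185369,  0.02767331,
        0.07050819]), 'joint_torque': array([ 2.67950825e-03, -4.46971250e+01, -2.91247505e+01,  2.18935560e-05,
        6.26312874e-03, -6.38918482e-05]), 'tcp_pos': array([241.27813498, 493.71807685, 230.57306738]), 'orientation': array([-1.79908578e+02, -2.07908154e-02,  1.53941207e+02]), 'force': array([ 0.19193174,  0.59556759, -1.56088977]), 'ft_torque': array([ 0.0312607 , -0.04511056, -0.00420052]), 'finger_force': 0.0, 'opening': 1.001374498810679}
```

View pics/s0.png

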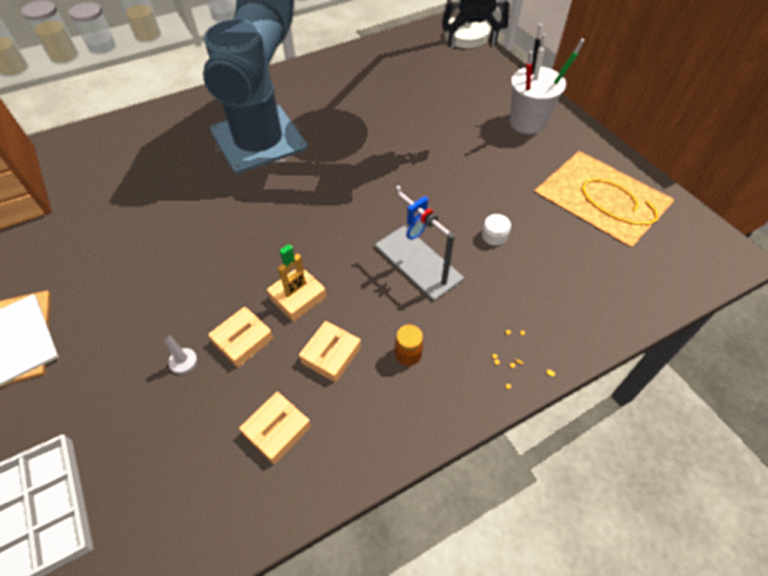

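View pics/t0.png

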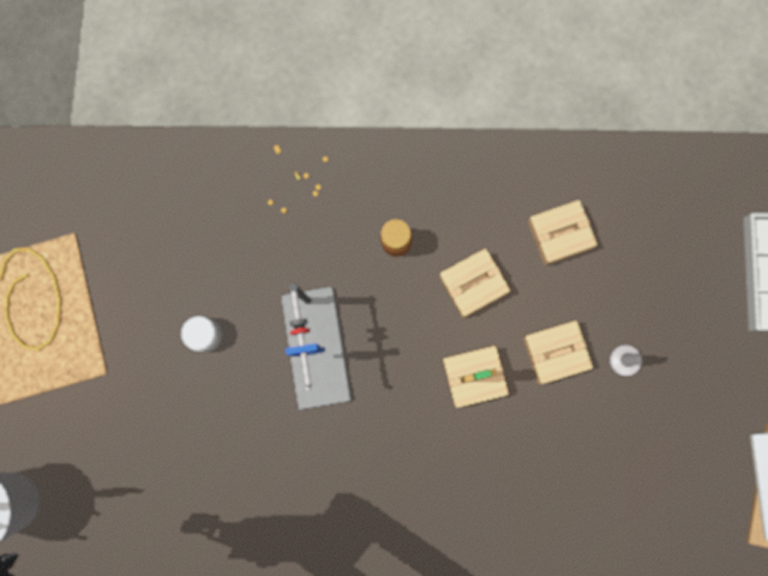

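The scene picture shows the gauge (green grip at display 288,254) standing in the block at (296,293). There are three empty look-alike blocks at (240,336), (330,350) and (275,427). In the top view the candidates are (476,377) with the gauge, and (475,282), (559,352) and (563,232). The loupe is at top (302,350), the bumper at (300,331) and the peg tip at (307,388). I choose the gauge block and check it in one close crop.

```bash
python3 -c "
from h import *
a=cv2.imread('pics/raw_s0.png');b=cv2.imread('pics/raw_t0.png')
f=lambda im,x,y,w,h:cv2.resize(im[y:y+h,x:x+w],(w*5,h*5),interpolation=cv2.INTER_CUBIC)
m=np.vstack([np.hstack([f(a,170,155,60,60),f(a,245,115,80,60)]),np.hstack([f(b,290,225,60,60),f(b,180,185,80,60+0)])])
cv2.imwrite('pics/m.png',m)
for n,u in (('p1',(316.7,251.3)),('block2',(316,188)),('b3',(372.7,234.7)),('b4',(375,155))): print(n,onz('top',u,34), np.linalg.norm(onz('top',u,34)[:2]))
"
```

```text
p1 [ 532.29956321 -114.20970242   34.        ] 544.4140713786218
block2 [ 692.63277955 -111.55524945   34.        ] 701.5587936782354
b3 [ 576.28229414 -254.43170472   34.        ] 629.9498193587727
b4 [ 780.91040626 -262.57306382   34.        ] 823.8723665996085
```

View pics/m.png

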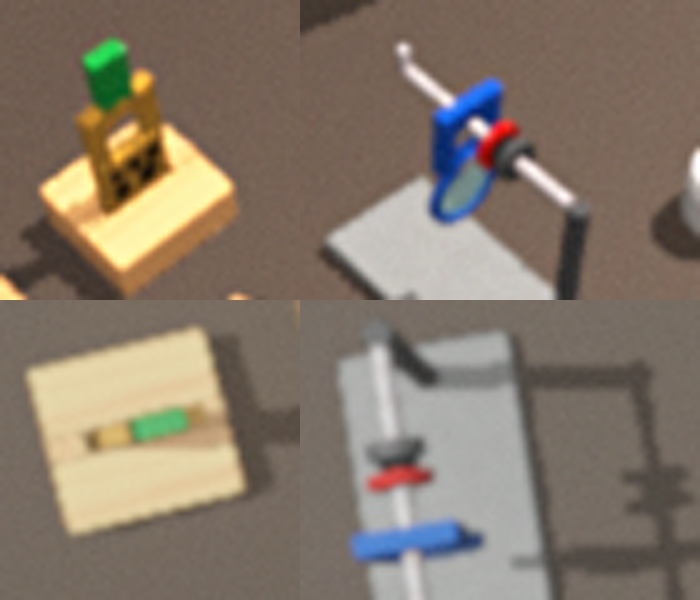

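```bash
python3 -c "
from h import *
np.set_printoptions(precision=1,suppress=True)
c=[onz('top',(290+x/5,225+(y-300)/5),34) for x,y in ((26,372),(202,328),(246,490),(72,535))]
print('block',np.array(c),np.mean(c,0),[np.linalg.norm(c[i]-c[i-1]) for i in range(4)])
for i in range(4): e=c[i]-c[i-1];print(np.degrees(np.arctan2(e[1],e[0]))%90)
print('grip scene',onz('scene',(191.4,164),166),'top',onz('top',(290+160/5,225+122/5),160))
print('grip tri',tri((191.4,164),(290+160/5,225+122/5)))
b=[onz('top',(x/1.5,y/1.5),12) for x,y in ((281,295),(334,288),(351,401),(299,409))]
print('base',np.array(b),np.mean(b,0),[np.linalg.norm(b[i]-b[i-1]) for i in range(4)])
for i in range(4): e=b[i]-b[i-1];print(np.degrees(np.arctan2(e[1],e[0]))%90)
tip=tri((265.6,124.8),(204.7,258.7));post=tri((300.6,156.5),(195.8,192.5))
print('tip',tip,'post',post)
print('tip180',onz('top',(204.7,258.7),180),onz('scene',(265.6,124.8),181),'post',onz('top',(195.8,192.5),169),onz('scene',(300.6,156.5),169))
"
```

```text
block [[ 561.   -60.1   34. ]
 [ 584.7 -148.3   34. ]
 [ 504.3 -170.4   34. ]
 [ 480.4  -83.9   34. ]] [ 532.6 -115.7   34. ] [np.float64(84.08749189336312), np.float64(91.3638087729804), np.float64(83.43771310391692), np.float64(89.719247674386)]
16.47788774706361
15.032144859326422
15.358199506760144
15.430872998513166
grip scene [ 530.5 -110.   166. ] top [ 533.6 -115.7  160. ]
grip tri (array([ 533.8, -112.8,  170.8]), np.float64(3.9912309341437218))
base [[667.8 221.1  12. ]
 [681.6 129.   12. ]
 [488.1  94.   12. ]
 [472.8 182.2  12. ]] [577.6 156.6  12. ] [np.float64(198.92343101237105), np.float64(93.0620442563085), np.float64(196.64743846924625), np.float64(89.59332341678228)]
11.256631359101396
8.522951284869961
10.269381162224846
9.89224865182365
tip (array([507.7, 145.6, 178.4]), np.float64(1.0319146221306963)) post (array([657.9, 174.4, 166.1]), np.float64(3.3723348455799367))
tip180 [507.5 144.9 180. ] [510.1 144.8 181. ] post [656.7 172.4 169. ] [660.3 174.5 169. ]
```

The crop confirms the gauge stands in the chosen block (centre 533,-115, yaw 15.5°, 544 mm from base, which makes it the nearest). The measured sizes match: block 84x90, base 198x91. The peg runs at about 10.3°, with its tip at (508,145,180). Next I move above the grip.

```bash
python3 -m jog '[[-1,-26,-21,0,0,0,-20],[-1,-52.9,-41.8,0,0,0,-41.6],[-1,-52.9,-41.8,0,0,0,-41.6],[-1,-52.9,-41.8,0,0,0,-41.6],[-1,-52.9,-41.8,0,0,0,-41.6],[-1,-52.9,-41.8,0,0,0,-41.6],[-1,-52.9,-41.8,0,0,0,-41.6],[-1,-52.9,-41.8,0,0,0,-41.6],[-1,-52.9,-41.8,0,0,0,-41.6],[-1,-52.9,-41.8,0,0,0,-41.6],[-1,-52.9,-41.8,0,0,0,-41.6],[-1,-52.9,-41.8,0,0,0,-41.6],[-1,-52.9,-41.8,0,0,0,-41.6],[-1,-52.9,-41.8,0,0,0,-41.6],[-1,-52.9,-41.8,0,0,0,-41.6],[-1,-52.9,-41.8,0,0,0,-41.6],[-1,-52.9,-41.8,0,0,0,-41.6],[-1,-52.9,-41.8,0,0,0,-41.6],[-1,-52.9,-41.8,0,0,0,-41.6],[-1,-52.9,-41.8,0,0,0,-41.6]]' 40; python3 -c "
from h import *
save('scene','s1.png',(160,110,100,110),5)"
```

```text
time_s: 1.77
tcp_pos: [532.5, -113.3, 230.6]
orientation: [179.9, -0.1, -164.5]
force: [-0.3, 1.5, -0.2]
opening: 0.997
finger_force: 0.0
```

View pics/s1.png

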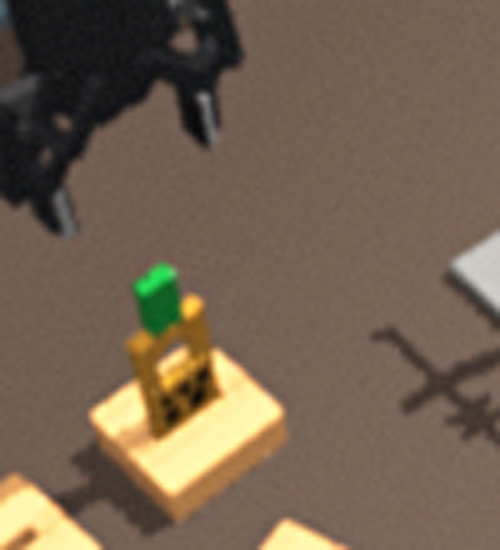

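The fingers straddle the grip, with tips at (68,232) and (208,142) and the grip at (158,300) below them. Next I descend to TCP z=133 and close.

```bash
python3 -m jog '[[-1,0,0,3,0,0,0],[-1,0,0,6,0,0,0],[-1,0,0,8,0,0,0],[-1,0,0,9.2,0,0,0],[-1,0,0,9.75,0,0,0],[-1,0,0,9.75,0,0,0],[-1,0,0,9.75,0,0,0],[-0.4,0,0,9.75,0,0,0],[0.1,0,0,9.75,0,0,0],[0.3,0,0,9.75,0,0,0],[0.6,0,0,9.75,0,0,0],[1,0,0,9.75,0,0,0],[1,0,0,9.75,0,0,0],[1,0,0,9.75,0,0,0],[1,0,0,9.75,0,0,0],[1,0,0,9.75,0,0,0]]' 40; python3 -c "
from h import *
save('scene','s2.png',(160,110,100,110),5)"
```

```text
time_s: 3.15
tcp_pos: [533.6, -114.1, 134.2]
orientation: [-179.9, 0.0, -164.5]
force: [-0.2, -0.9, 4.3]
opening: 0.277
finger_force: 40.2
```

View pics/s2.png

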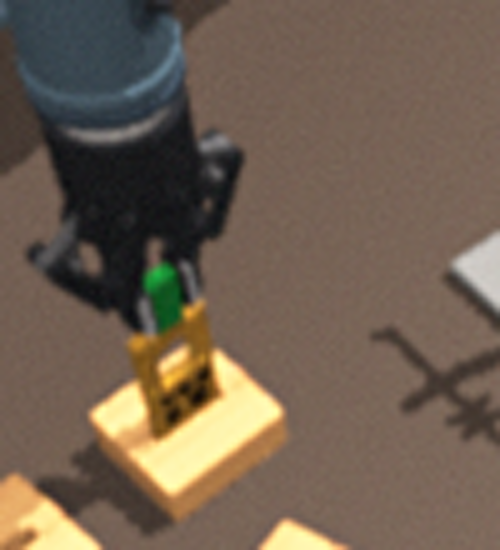

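Grasped (opening 23.5 mm, which matches the 24 mm grip). Next I lift.

```bash
python3 -m jog '[[1,0,0,-0.5,0,0,0],[1,0,0,-1.2,0,0,0],[1,0,0,-2,0,0,0],[1,0,0,-3,0,0,0],[1,0,0,-4,0,0,0],[1,0,0,-5,0,0,0],[1,0,0,-6.5,0,0,0],[1,0,0,-8,0,0,0],[1,0,0,-9,0,0,0],[1,0,0,-9,0,0,0],[1,0,0,-9,0,0,0],[1,0,0,-9,0,0,0]]' 70; python3 -c "
from h import *
o=get_obs();print(o)
p=o['tcp_pos'];R=Ro.from_euler('xyz',o['orientation'],degrees=True).as_matrix();print(R)
"
```

```text
time_s: 4.2
tcp_pos: [532.7, -113.6, 223.2]
orientation: [180.0, -0.0, -164.5]
force: [0.0, 1.6, -1.6]
opening: 0.273
finger_force: 68.7
{'time_s': 4.2, 'q': array([-2.37726036e+01,  1.46326283e+01,  8.93542182e+01, -2.22759411e-03,
        7.60750404e+01, -1.29312180e+02]), 'qd': array([-0.03933134,  0.5085045 ,  0.60230189, -0.07554902,  0.06729628,
        0.08645047]), 'joint_torque': array([ 1.84425950e-02, -4.58601844e+01, -3.01338887e+01, -8.17972141e-04,
       -2.09115248e-02,  2.98555335e-06]), 'tcp_pos': array([ 532.74645644, -113.60684906,  223.21238553]), 'orientation': array([ 1.79962464e+02, -4.92516800e-02, -1.64459870e+02]), 'force': array([ 0.00192881,  1.60348162, -1.60690079]), 'ft_torque': array([ 0.00541537, -0.05868448, -0.04699197]), 'finger_force': 68.67663145065308, 'opening': 0.27304255888676754}
[[-9.63442688e-01 -2.67912634e-01 -1.00369524e-03]
 [-2.67913135e-01  9.63442988e-01  4.00874235e-04]
 [ 8.59603872e-04  6.55122489e-04 -9.99999416e-01]]
```

```bash
python3 -m jog '[[1,-0.1,1,0,0,0,0],[1,-0.1,3,0.1,0,0,1],[1,-0.2,6,0.2,0,0,2],[1,-0.3,9,0.3,0,0,3],[1,-0.4,12,0.4,0,0,4],[1,-0.5,15,0.5,0,0,5],[1,-0.6,18,0.6,0,0,5.1],[1,-0.6,21,0.7,0,0,5.1],[1,-0.7,23.5,0.9,0,0,5.1],[1,-0.7,25.2,0.95,0,0,5.1],[1,-0.7,25.9,0.95,0,0,5.1],[1,-0.7,25.9,0.95,0,0,5.1],[1,-0.7,25.9,0.95,0,0,5.1],[1,-0.7,25.9,0.95,0,0,5.1]]'; python3 -c "
from h import *
o=get_obs();p=o['tcp_pos'];print(p,o['orientation'])
save('scene','s3.png');save('top','t3.png')
a=cv2.imread('pics/raw_s3.png');b=cv2.imread('pics/raw_t3.png')
f=lambda im,x,y,w,h:cv2.resize(im[y:y+h,x:x+w],(w*5,h*5),interpolation=cv2.INTER_CUBIC)
cv2.imwrite('pics/m3.png',np.hstack([f(a,230,85,80,110),f(b,170,180,75,110)]))
"
```

```text
time_s: 5.37
tcp_pos: [470.8, 136.8, 214.2]
orientation: [-180.0, -0.0, -169.6]
force: [0.0, 0.6, -2.2]
opening: 0.27
finger_force: 68.8
[470.80756149 136.81629949 214.15245594] [-1.79970143e+02 -1.13141461e-02 -1.69591942e+02]
```

View pics/m3.png

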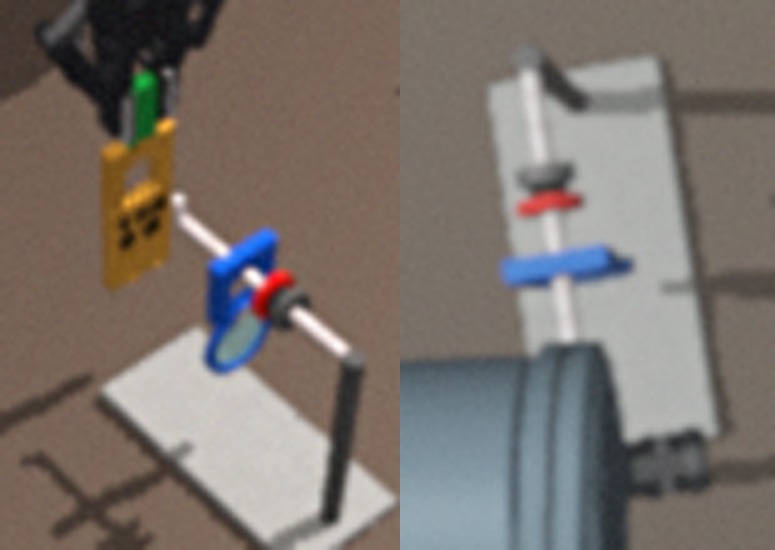

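The gauge hangs in front of the tip: plate corners at crop (103,150) and (175,122), peg tip at (178,203), loupe clear at (240,270). I'll check the lateral fit against the projection.

```bash
python3 -c "
from h import *
np.set_printoptions(precision=1,suppress=True)
o=get_obs();p=o['tcp_pos'];y=np.radians(10.4);X=np.array([np.cos(y),np.sin(y),0]);Y=np.array([-X[1],X[0],0]);Z=np.array([0,0,1.])
g=p-126*Z
for l in ((5,25,116),(5,-25,116),(5,25,0),(5,-25,0),(5,13,70),(5,-13,70)):
  for s in(1,):
    print('gauge',l,(proj('scene',g+l[0]*X+l[1]*Y+l[2]*Z)[0]-[230,85])*5)
P=[onz('top',(170+(x-400)/5,180+v/5),168.5) for x,v in ((533,90),(540,150),(553,235),(566,325))]
for q in P: d=q-g; print(q,'rel gauge',d@X,d@Y)
t=tri((230+178/5,85+203/5),(204.7,258.7));print('tip',t,(t[0]-g)@X,(t[0]-g)@Y)
for yy in(0,):
  for xx in (-73,-40,0,80): q=np.array([578.5,158,165])+xx*X; print('peg',xx,(proj('scene',q)[0]-[230,85])*5,(proj('top',q)[0]-[170,180])*5+[400,0])
print('tip16',(proj('scene',np.array([578.5,158,179])-73*X)[0]-[230,85])*5)
for n in ((512,553,572),): pass
L=onz('top',(170+(560-400)/5,180+262/5),181);print('loupe top',L,(L-g)@X)
B=onz('top',(170+(550-400)/5,180+205/5),181);print('bumper top',B,(B-g)@X)
"
```

```text
gauge (5, 25, 116) [171.7 122. ]
gauge (5, -25, 116) [108.  158.4]
gauge (5, 25, 0) [168.9 256.3]
gauge (5, -25, 0) [110.5 291.7]
gauge (5, 13, 70) [155.9 186.6]
gauge (5, -13, 70) [124.  205.3]
[644.2 170.1 168.5] rel gauge 176.4412776537383 1.7008317285772352
[616.8 165.9 168.5] rel gauge 148.726017541605 2.4477393832616055
[578.3 158.5 168.5] rel gauge 109.5659415436878 2.1298162678148973
[538.  151.1 168.5] rel gauge 68.56751830139743 2.1544314898595642
tip (array([507.6, 146. , 174.9]), np.float64(0.6388410524698597)) 37.77421010614884 2.5951708625881564
peg -73 [174.8 214.6] [578.6 395.5]
peg -40 [209.9 244.3] [568.  322.7]
peg 0 [253.8 281.5] [555.3 235.2]
peg 80 [346.3 359.8] [530.3  62.7]
tip16 [175.2 197.9]
loupe top [565.4 152.9 181. ] 95.91126520227608
bumper top [590.8 158.4 181. ] 121.83891157152915
```

```bash
python3 -m jog '[[1,0,0.2,0.45,0,0,0],[1,0,0.2,0.45,0,0,0],[1,-0.5,0.2,0.45,0,0,0],[1,-1,0.2,0.45,0,0,0],[1,-1.6,0.2,0.45,0,0,0],[1,-2.2,0.2,0.45,0,0,0],[1,-2.8,0.2,0.45,0,0,0],[1,-3.4,0.2,0.45,0,0,0],[1,-4,0.2,0.45,0,0,0],[1,-4.6,0.2,0.45,0,0,0],[1,-5.2,0.2,0.45,0,0,0],[1,-5.6,0.2,0.45,0,0,0],[1,-5.6,0.2,0.45,0,0,0],[1,-5.6,0.2,0.45,0,0,0],[1,-5.6,0.2,0.45,0,0,0],[1,-5.6,0.2,0.45,0,0,0]]'; python3 -c "
from h import *
save('scene','s4.png',(230,85,80,110),5)"
```

```text
time_s: 6.8
tcp_pos: [524.9, 149.7, 209.8]
orientation: [180.0, -0.0, -169.6]
force: [0.0, 0.1, -3.0]
opening: 0.264
finger_force: 68.9
```

View pics/s4.png

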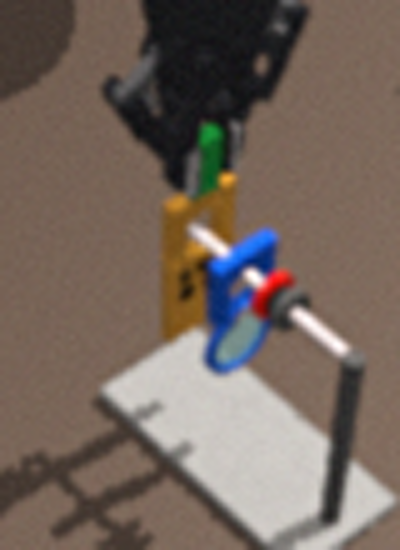

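The picture shows the peg passing through the gauge eye at (195,230), with the loupe untouched at (240,270). Next I lower until the roof meets the peg.

```bash
python3 -m jog '[[1,0,0,0.3,0,0,0],[1,0,0,0.7,0,0,0],[1,0,0,1.1,0,0,0],[1,0,0,1.4,0,0,0],[1,0,0,1.5,0,0,0],[1,0,0,1.5,0,0,0],[1,0,0,1.5,0,0,0],[1,0,0,1.5,0,0,0]]'; python3 -m jog '[[1,0,0,0.1,0,0,0],[1,0,0,0.1,0,0,0],[1,0,0,0.1,0,0,0]]';python3 -m jog '[[1,0,0,0.1,0,0,0],[1,0,0,0.1,0,0,0],[1,0,0,0.1,0,0,0]]'
```

```text
time_s: 7.52
tcp_pos: [525.4, 149.8, 194.9]
orientation: [-180.0, 0.0, -169.6]
force: [-0.3, -0.4, -1.7]
opening: 0.266
finger_force: 68.9
time_s: 7.77
tcp_pos: [525.2, 149.7, 193.8]
orientation: [-180.0, 0.0, -169.6]
force: [0.2, -0.3, -1.4]
opening: 0.269
finger_force: 68.9
time_s: 8.02
tcp_pos: [525.2, 149.7, 192.8]
orientation: [-180.0, -0.0, -169.6]
force: [0.2, -0.8, -1.5]
opening: 0.27
finger_force: 68.9
```

```bash
for i in 1; do python3 -m jog '[[1,0,0,0.1,0,0,0],[1,0,0,0.1,0,0,0],[1,0,0,0.1,0,0,0]]';python3 -m jog '[[1,0,0,0.07,0,0,0],[1,0,0,0.07,0,0,0],[1,0,0,0.07,0,0,0]]';python3 -m jog '[[1,0,0,0.05,0,0,0],[1,0,0,0.05,0,0,0],[1,0,0,0.05,0,0,0]]'; done | egrep 'tcp|^force'
```

```text
tcp_pos: [525.4, 149.8, 192.2]
force: [0.3, 0.7, 1.7]
tcp_pos: [525.4, 149.8, 192.1]
force: [-2.3, -0.5, 5.5]
tcp_pos: [525.5, 149.8, 192.0]
force: [-2.5, 0.3, 9.4]
```

```bash
python3 -m jog '[[1,0,0,-0.2,0,0,0],[1,0,0,-0.2,0,0,0],[1,-0.2,0,-0.2,0,0,0],[1,-0.5,0,-0.2,0,0,0],[1,-0.8,0,-0.2,0,0,0],[1,-1.1,0,-0.2,0,0,0],[1,-1.4,0,-0.2,0,0,0],[1,-1.7,0,-0.2,0,0,0],[1,-2,0,-0.2,0,0,0],[1,-2.2,0,-0.2,0,0,0],[1,-2.2,0,-0.2,0,0,0],[1,-2.2,0,-0.2,0,0,0]]'; python3 -m jog '[[1,-0.1,0,0,0,0,0],[1,-0.2,0,0,0,0,0],[1,-0.3,0,0,0,0,0],[1,-0.4,0,0,0,0,0],[1,-0.5,0,0,0,0,0],[1,-0.6,0,0,0,0,0],[1,-0.7,0,0,0,0,0],[1,-0.8,0,0,0,0,0],[1,-0.9,0,0,0,0,0],[1,-1,0,0,0,0,0],[1,-1,0,0,0,0,0],[1,-1,0,0,0,0,0]]'; python3 -c "
from h import *
save('scene','s5.png',(240,85,70,110),5)"
```

```text
time_s: 9.77
tcp_pos: [546.9, 153.7, 192.5]
orientation: [180.0, -0.0, -169.6]
force: [0.5, -0.0, -1.3]
opening: 0.27
finger_force: 69.0
time_s: 10.77
tcp_pos: [556.8, 155.6, 192.6]
orientation: [180.0, -0.0, -169.6]
force: [-1.0, -0.5, -2.0]
opening: 0.273
finger_force: 69.0
```

View pics/s5.png

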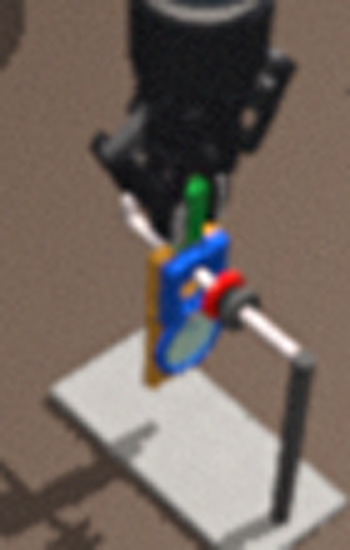

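The gauge is now close to the loupe. The loupe frame at (160-230,240-330) hasn't moved, and the bumper face near (217,293) is about 14 mm beyond it. I'll go on slowly, feeling for it.

```bash
(python3 -m jog '[[1,-0.1,0,0,0,0,0],[1,-0.2,0,0,0,0,0],[1,-0.3,0,0,0,0,0],[1,-0.4,0,0,0,0,0],[1,-0.5,0,0,0,0,0],[1,-0.6,0,0,0,0,0],[1,-0.6,0,0,0,0,0]]';  python3 -m jog '[[1,-0.05,0,0,0,0,0],[1,-0.1,0,0,0,0,0],[1,-0.1,0,0,0,0,0]]'; python3 -m jog '[[1,-0.05,0,0,0,0,0],[1,-0.1,0,0,0,0,0],[1,-0.1,0,0,0,0,0]]')| egrep 'tcp|^force'
```

```text
tcp_pos: [562.9, 156.7, 192.6]
force: [0.2, 0.6, -1.9]
tcp_pos: [563.7, 156.8, 192.6]
force: [-0.1, -0.2, -2.2]
tcp_pos: [564.7, 157.0, 192.6]
force: [0.3, 0.3, -1.7]
```

```bash
(python3 -m jog '[[1,-0.05,0,0,0,0,0],[1,-0.1,0,0,0,0,0],[1,-0.1,0,0,0,0,0]]'; python3 -m jog '[[1,-0.05,0,0,0,0,0],[1,-0.1,0,0,0,0,0],[1,-0.1,0,0,0,0,0]]'; python3 -m jog '[[1,-0.05,0,0,0,0,0],[1,-0.1,0,0,0,0,0],[1,-0.1,0,0,0,0,0]]')| egrep 'tcp|^force'; python3 -c "
from h import *
save('scene','s6.png',(240,110,70,60),10)"
```

```text
tcp_pos: [565.7, 157.2, 192.6]
force: [-0.5, 0.2, -1.8]
tcp_pos: [566.7, 157.4, 192.6]
force: [-0.8, 0.4, -1.8]
tcp_pos: [567.6, 157.6, 192.6]
force: [0.2, 1.0, -2.2]
```

View pics/s6.png

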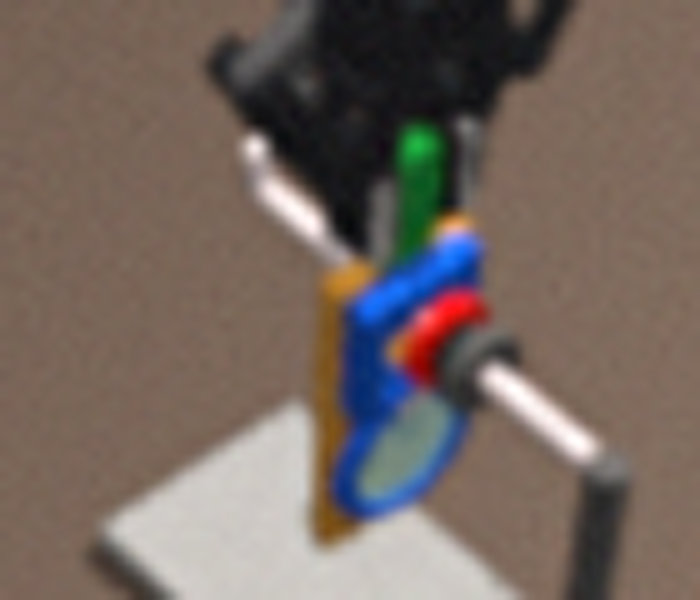

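The loupe now rides flush in front of the gauge, and the bumper (450,330) is only a few millimetres from its back face. I'll continue in small steps.

```bash
(python3 -m jog '[[1,-0.05,0,0,0,0,0],[1,-0.1,0,0,0,0,0],[1,-0.1,0,0,0,0,0]]'; python3 -m jog '[[1,-0.05,0,0,0,0,0],[1,-0.1,0,0,0,0,0],[1,-0.1,0,0,0,0,0]]')| egrep 'tcp|^force'
```

```text
tcp_pos: [568.6, 157.7, 192.6]
force: [-0.1, 0.6, -1.6]
tcp_pos: [569.6, 157.9, 192.6]
force: [-0.9, 0.3, -1.8]
```

```bash
python3 -m jog '[[1,-0.03,0,0,0,0,0],[1,-0.06,0,0,0,0,0],[1,-0.06,0,0,0,0,0]]'| egrep 'tcp|^force'
```

```text
tcp_pos: [570.1, 158.0, 192.6]
force: [-0.6, 0.1, -0.9]
```

```bash
python3 -m jog '[[1,-0.03,0,0,0,0,0],[1,-0.06,0,0,0,0,0],[1,-0.06,0,0,0,0,0]]'| egrep 'tcp|^force'
```

```text
tcp_pos: [570.7, 158.1, 192.6]
force: [-0.7, -0.8, -1.1]
```

```bash
python3 -m jog '[[1,-0.03,0,0,0,0,0],[1,-0.06,0,0,0,0,0],[1,-0.06,0,0,0,0,0]]'| egrep 'tcp|^force'
```

```text
tcp_pos: [571.3, 158.3, 192.6]
force: [-0.8, 0.4, -1.3]
```

```bash
(python3 -m jog '[[1,-0.03,0,0,0,0,0],[1,-0.06,0,0,0,0,0],[1,-0.06,0,0,0,0,0]]';python3 -m jog '[[1,-0.03,0,0,0,0,0],[1,-0.06,0,0,0,0,0],[1,-0.06,0,0,0,0,0]]')| egrep 'tcp|^force'
```

```text
tcp_pos: [571.9, 158.3, 192.6]
force: [-0.4, 0.1, -1.2]
tcp_pos: [572.5, 158.4, 192.6]
force: [-0.6, -0.4, -1.6]
```

```bash
(python3 -m jog '[[1,-0.03,0,0,0,0,0],[1,-0.06,0,0,0,0,0],[1,-0.06,0,0,0,0,0]]';python3 -m jog '[[1,-0.03,0,0,0,0,0],[1,-0.06,0,0,0,0,0],[1,-0.06,0,0,0,0,0]]')| egrep 'tcp|^force'
```

```text
tcp_pos: [573.1, 158.5, 192.6]
force: [-0.7, -0.4, -1.6]
tcp_pos: [573.7, 158.7, 192.6]
force: [0.3, 0.6, -1.2]
```

```bash
(python3 -m jog '[[1,-0.03,0,0,0,0,0],[1,-0.06,0,0,0,0,0],[1,-0.06,0,0,0,0,0]]';python3 -m jog '[[1,-0.03,0,0,0,0,0],[1,-0.06,0,0,0,0,0],[1,-0.06,0,0,0,0,0]]')| egrep 'tcp|^force'
```

```text
tcp_pos: [574.3, 158.8, 192.6]
force: [-0.6, 0.3, -0.9]
tcp_pos: [574.8, 158.9, 192.6]
force: [-0.4, 0.6, -0.8]
```

```bash
(python3 -m jog '[[1,-0.03,0,0,0,0,0],[1,-0.06,0,0,0,0,0],[1,-0.06,0,0,0,0,0]]';python3 -m jog '[[1,-0.03,0,0,0,0,0],[1,-0.06,0,0,0,0,0],[1,-0.06,0,0,0,0,0]]')| egrep 'tcp|^force'
```

```text
tcp_pos: [575.1, 158.9, 192.6]
force: [-2.0, -0.4, -1.5]
tcp_pos: [575.6, 159.0, 192.6]
force: [-3.7, -0.8, 0.9]
```

Bumper felt (-3.7 N, about 0.9 mm of yield). I'll relieve most of it, set the gauge down on the peg, and release.

```bash
(python3 -m jog '[[1,0.03,0,0.03,0,0,0],[1,0.06,0,0.06,0,0,0],[1,0.06,0,0.06,0,0,0],[1,0.06,0,0.06,0,0,0]]';python3 -m jog '[[0.4,0,0,0,0,0,0],[0.35,0,0,0,0,0,0],[0.3,0,0,0,0,0,0],[0.2,0,0,0,0,0,0],[0,0,0,0,0,0,0],[0,0,0,0,0,0,0],[0,0,0,0,0,0,0],[0,0,0,0,0,0,0]]' 20)| egrep 'time|tcp|force|open'; python3 -c "
from h import *
save('scene','s7.png',(240,110,70,60),10)"
```

```text
time_s: 16.28
tcp_pos: [575.5, 159.0, 192.0]
force: [-2.4, -0.4, 1.2]
opening: 0.264
finger_force: 69.1
time_s: 16.95
tcp_pos: [575.5, 159.0, 192.0]
force: [-0.0, -0.1, -0.7]
opening: 0.502
finger_force: 0.0
```

View pics/s7.png

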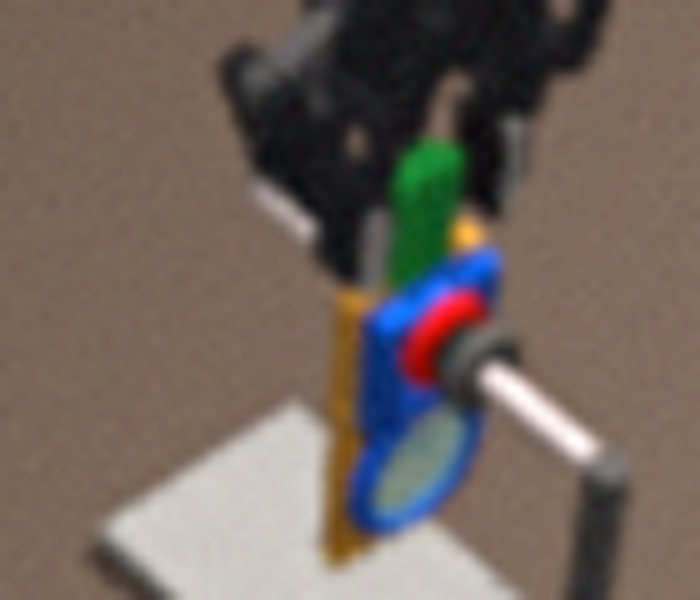

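The fingers are open. The gauge, loupe and bumper look stacked and upright. Next I retreat straight up and check.

```bash
(python3 -m jog '[[0,0,0,-0.5,0,0,0],[0,0,0,-1.2,0,0,0],[0,0,0,-2,0,0,0],[0,0,0,-3,0,0,0],[0,0,0,-4.5,0,0,0],[0,0,0,-6,0,0,0],[0,0,0,-8,0,0,0],[0,0,0,-9,0,0,0],[0,0,0,-9,0,0,0],[0,0,0,-9,0,0,0],[0,0,0,-9,0,0,0],[0,0,0,-9,0,0,0],[0,0,0,-9,0,0,0]]')| egrep 'time|tcp|force|open'; python3 -c "
from h import *
save('scene','s8.png',(240,110,70,60),10)"
```

```text
time_s: 18.08
tcp_pos: [574.9, 158.9, 280.8]
force: [0.0, 0.1, -0.4]
opening: 0.502
finger_force: 0.0
```

View pics/s8.png

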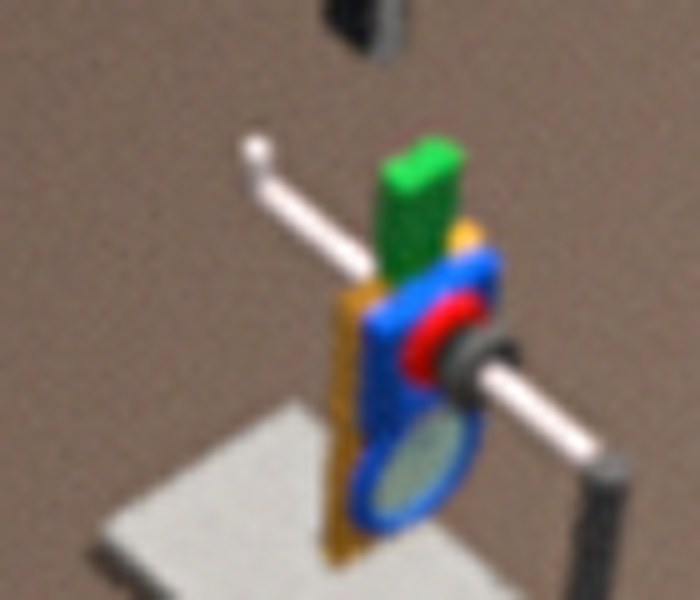

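The gauge hangs upright against the loupe (grip 425,210), the loupe sits against the red bumper (440,340), and the gripper is clear.

```bash
python3 -c "
from plant import *
print(finish_job())"
```

```text
the job is handed in; nothing more can be done
None
```

The gauge is hanging on the peg in front of the loupe, flush against it, with the loupe snug against the red bumper and everything released; I handed the job in at about 18 s, and the hand-in returned no verdict.

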